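# Get the contact grill ready for sandwiches

### The arm

A 7-joint arm with a two-finger parallel gripper is mounted at the origin on the work surface. World frame = base frame: x ahead of the robot, y to its left, z up, the work surface at z = 0. Lengths are in m, angles in rad, forces in N, time in s.
With the tool pointing down it reaches from about 0.4 to 0.85 m from the base axis. Payload 10.4 kg.
Tool frame: the origin (TCP) lies at the very end of the fingers, on their centre line; the grasp point (between the pads) lies 19 mm behind it; z points along the fingers, y is the line along which they close (so a half turn about z gives the same grasp; the last joint's range is limited). The gripper opens to 87 mm and grips with 3 to 60 N. Pads are 19 mm wide; open, the fingers measure 117 mm over their backs; the gripper's body (75 mm by 190 mm) begins 51 mm behind the grasp point.
Start: joints at [1.313, 0.332, -0.065, 1.46, 0.022, 1.35, -0.088], TCP at [0.145, -0.608, 0.195] pointing down, gripper open.
Joint ranges: [-2.6, 2.6], [-0.5, 2.12], [-1.47, 1.34], [0.16, 2.42], [-1.27, 4.41], [0.06, 2.06], [-2.6, 2.6]. Speed limits (rad/s): [2.22, 2.22, 2.79, 2.79, 3.14, 3.14, 3.14].

### API

Orientations are given as a unit quaternion [x, y, z, w].
In Python, from bench import r gives the robot as it stands.
- The arm moves only by the shell command python3 -m crank 'ROWS' [FORCE]. ROWS is JSON, a list that holds one entry, the list of rows, each a list of 5 numbers: the shift along the tool's x, y, z in mm, then the turn about the tool's z in degrees, then the opening, from -1 (shut) to 1 (fully open). A call has 1 to 20 rows; each row is the pose to reach, as a shift and turn from the pose commanded when the call began, along the tool's axes at that moment; what a row does not reach only later rows make up. A row lasts 1/10 s, in which the tool goes at most 50 mm and 8.59 degrees, less where a joint would pass 70% of its speed; a pose out of reach is approached as far as the arm can. A call with a gripper value outside its range is refused whole. The fingers move at their own pace and stop on an object; FORCE is the grip in N (left out, the last holds). Time passes only in rows, so rows that repeat a pose let the fingers close. It gives the time, the measured TCP pose, the force, the opening and the grip force at its end, in the units of the state.
- r.read_state(): the state, without advancing time (a new reading comes with each control period).
- r.camera(name): name is "scene" or "top" or "wrist"; returns a dict with "image" (384x512x3 uint8, red, green, blue), "vfov" (degrees; the focal length in pixels is half the picture's height over the tangent of half this angle, whatever the lens; pixels are square), "cx", "cy" (the principal point, pixels), "eye" and "attitude" of the camera in the world. Camera axes: x right, y down, z forward; pixel columns grow to the right and rows downward; lengths in m; the calibration is good to about 2 mm. A picture is of the moment at which its call begins. There is no depth.
- r.close_job(): hands the job in; it is judged then, once.
The state is a dict: "time": time; "joint_positions": joint angles; "joint_vel": joint speeds; "joint_torque": joint torques, N m; "ee_pos": TCP position; "eef_rot": TCP orientation; "ft_force": force on the tool from outside, world axes, zero at the start; "torque": the same for the moment, N m; "width": finger opening in m; "grip_force": force on a finger pad.
Only numpy, scipy, OpenCV 4.12 (cv2) and the standard library are available. Lean on these libraries where they do the work, as an engineer would, in place of code of your own. Each camera call takes 0.05 s, during which the arm holds its last target. There are 200 camera calls.

### The job

Get the contact grill ready: on its sloping front panel, slide the right-hand heat control (right as you face the panel) along to the same setting as the left-hand one, so that both plates heat alike. To have the metal turner ready by the grill, take it from the chopping board and lay it flat in the empty wide compartment of the utensil tray, handle the same way round as the brush's; put it down, do not drop it. Leave the left-hand control, the brush, the ramekins, the lemon and the spice jar where they are.

Things in the scene. Friction and masses are not known exactly. Their poses are not given: they have to be found in the camera images.
- grill: closed contact grill, black base, steel lid, 300 mm wide, 330 deep, 137 high, fixed, its front turned to the robot's right and partly away from it. Origin: on the worktop under it; x to its back, y to its left side as one faces its front, z up. Its front panel, 300 mm wide, slopes up to the back at 35.5 deg from level, from (x, z) = (-168, 18) to (-101, 66) mm; outward normal (-0.581, 0, 0.814)
- lid_handle (a point): middle of the lid's handle, a round black bar 22 mm thick and 240 mm long along grill y, at grill x -126, z 114 mm, held by an arm near each end. It overhangs the panel: a gripper pointing straight down at a control knob strikes it; come in leaning, square to the panel. Axes as the grill's
- heat_left (a joint): position of the left-hand heat control (left as one faces the panel; the one nearer the robot) along its slot, m: 0 at the slot's left end (lowest heat, shortest mark), 0.08 at its right end (highest heat, longest mark). The setting to be copied; leave it alone
- heat_right (a joint): position of the right-hand heat control (as one faces the panel; the one farther from the robot) along its slot, measured in the same way: 0 at the left end, 0.08 at the right end, growing along the grill's -y. It stays where it is left (friction about 2 N) and is not sprung
- right_slot (a point): middle of the right-hand control's slot, on the face of the panel, at grill (-140, -70, 38) mm; axes as the grill's. The slot runs along grill y, 80 mm of travel, with five orange to red marks 20 mm apart above it. The left-hand slot is the same, 140 mm to the left
- heat_left_top (a point): centre of the top of the left control's knob, with a white line across it. Knob and axes like those on the right; equal settings put the two knob tops exactly 140 mm apart along the panel
- heat_right_top (a point): centre of the top of the right control's knob: black block with a white line on top, 12 mm wide along the slot, 26 mm up the slope, standing 22 mm out of the panel. This point's z points out of the panel, x up the slope, y along the slot to the left. Pinch it with a finger on either side along y
- tray: fixed wooden utensil tray 287 x 156 mm, 28 mm high, floor 6 mm thick, walls 6 mm. Origin: centre of its underside; x along its length, y to its left, z up. Two compartments, each 275 mm long: the wide one (empty, 82 mm across, centred at y -31 mm) on the -y side, the narrow one (56 mm across, centred at y 44 mm) holds the brush
- wide_bay (a point): centre of the floor of the tray's wide compartment, 6 mm above the worktop; axes as the tray's
- board: fixed dark wooden chopping board 420 x 270 mm, 28 mm thick; origin at the centre of its underside
- turner: turner (flat spatula) on the board, 240 mm long, about 90 g: round wooden handle, flat slotted steel blade. Origin: middle of its length, underside; x towards the blade, z up. Handle 20 mm thick, x -120 to 0 mm, axis 10 mm above the underside; blade 64 mm wide, 3 thick, x 30 to 120 mm, flat on the underside
- turner_grip (a point): point on the axis of the turner's handle close to its balance point, at turner x -30 mm, 10 mm above the underside
- turner_tip (a point): middle of the front edge of the turner's blade, at turner x 120 mm
- brush: pastry brush 200 mm long lying in the narrow compartment of the tray, wooden handle to the tray's -x end, bristles 42 mm wide to its +x end, 20 mm thick. Origin: middle of its length, underside; x towards the bristles. Leave it
- ramekin: small white ramekin, 76 mm across, 45 mm high, on the far right corner of the board (origin: centre of its underside). Leave it
- lemon: half a lemon, cut face down, 60 mm across, 44 mm high, on the near left corner of the board (origin: centre of its underside). Leave it
- ramekin2: white ramekin, 90 mm across, 50 mm high, on the worktop beyond the tray (origin: centre of its underside). Leave it
- spice: spice jar, 44 mm across, 100 mm high, on the worktop beyond the tray (origin: centre of its underside). Leave it
Things that resemble listed ones, but are neither listed nor needed, are in the scene too. Leave any purple look-alike of the turner alone.

How it is judged:
By the outcome, as a careful person would: the job done as asked, in the order asked, and still so for the second after the job is handed in, with the robot touching nothing.
It also fails if it takes over 43 s, if anything falls off the work surface, if the arm or the gripper's body presses on something with over 40 N, if the wrist force passes 120 N, or if a joint passes its speed limit or range.

## Working session

There is one attempt and no reset: what is moved stays moved. The work goes in short steps, Python scripts to look and compute and a shell command to move; the robot and the scene stay as the last step left them, time stands still between calls to the robot, and variables do not carry over. Pictures are saved under pics/ and viewed, at most 10 in all, crops included, and the job is handed in when it is done.

```bash
mkdir -p pics; ls; python3 - <<'E'
from bench import r
import cv2,pickle
d={}
for n in("scene","top","wrist"):
    c=r.camera(n);d[n]=c
    print(n,c["vfov"],c["cx"],c["cy"],c["eye"],c["attitude"])
    cv2.imwrite(f"pics/{n}0.png",cv2.cvtColor(c["image"],cv2.COLOR_RGB2BGR))
pickle.dump(d,open("c0.pkl","wb"))
print(r.read_state())
E
```

```text
pics
scene 47.667993391635584 255.0310912175383 188.4454029346644 [1.10265778 0.47173634 1.16401855] [ 0.39257091  0.86617975 -0.28080313 -0.12950033]
top 44.73200420588702 266.9354420470325 177.88601185757287 [ 0.22724208 -0.07921036  1.50699016] [-0.69532447  0.71315996 -0.05404096  0.07075549]
wrist 67.16279834515268 256.19961969579407 190.49316939505616 [ 0.22146485 -0.58901157  0.38394445] [ 0.77742442 -0.61280746 -0.08873016  0.11047735]
{'time': 0.15, 'joint_positions': array([ 1.31343062,  0.33269915, -0.06470499,  1.46073655,  0.02161737,
        1.34990045, -0.08850913]), 'joint_vel': array([-0.00229528, -0.00170343,  0.00031881, -0.00308574,  0.00059619,
       -0.00066935, -0.00083874]), 'joint_torque': array([-4.41382781e-04, -6.23634911e+01,  2.39240366e-02, -3.90141392e+01,
       -6.13224227e-02,  3.71431955e-02,  5.82575422e-05]), 'ee_pos': array([ 0.14530606, -0.60754824,  0.1940596 ]), 'eef_rot': array([ 9.93117463e-01,  1.17121438e-01, -9.13111782e-05, -5.15748309e-04]), 'ft_force': array([0.10450509, 0.85935224, 0.29516697]), 'torque': array([ 0.02428   ,  0.0255157 , -0.00545831]), 'grip_force': 0.0, 'width': 0.08725398280588431}
```

View pics/scene0.png

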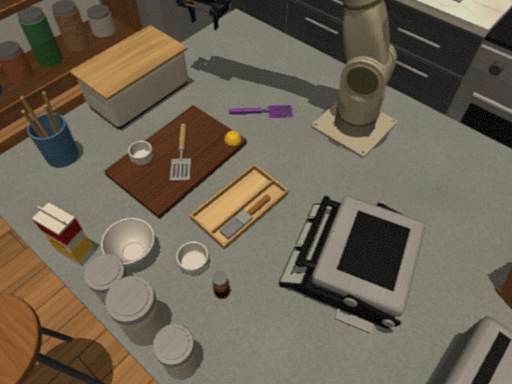

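View pics/top0.png

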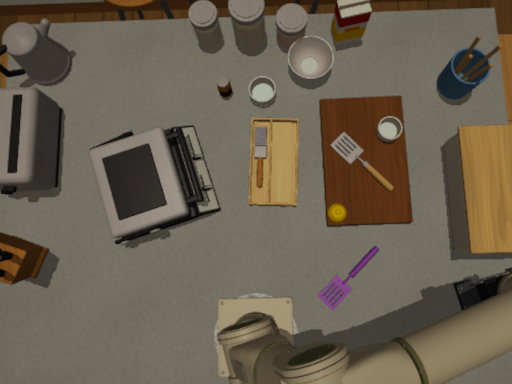

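The scene shows the grill (top view ~150,185, panel ~205,165), the tray (274,162) with the brush (261,155), and the board (365,160). There are two turners: the steel and wood one on the board (347,148 to 390,188) and a purple one on the worktop (350,278). The steel one on the board fits the description. I'll enlarge both areas.

```bash
cat > h.py <<'E'
import numpy as np,cv2
from scipy.spatial.transform import Rotation as R
def f(c): return c["image"].shape[0]/2/np.tan(np.radians(c["vfov"])/2)
def ray(c,px,z):
    "pixel -> world point at height z"
    d=R.from_quat(c["attitude"]).apply([(px[0]-c["cx"])/f(c),(px[1]-c["cy"])/f(c),1])
    e=np.array(c["eye"]);return e+d*(z-e[2])/d[2]
def proj(c,p):
    q=R.from_quat(c["attitude"]).inv().apply(np.atleast_2d(p)-c["eye"])
    return q[:,:2]/q[:,2:]*f(c)+[c["cx"],c["cy"]]
E
python3 - <<'E'
import pickle,cv2,numpy as np
d=pickle.load(open("c0.pkl","rb"))
def crop(n,x0,y0,w,h,s): return cv2.resize(cv2.cvtColor(d[n]["image"][y0:y0+h,x0:x0+w],cv2.COLOR_RGB2BGR),None,fx=s,fy=s,interpolation=cv2.INTER_CUBIC)
a=crop("top",150,115,80,120,5); b=crop("scene",270,190,80,120,5)
cv2.imwrite("pics/g.png",np.hstack([a,b]))
cv2.imwrite("pics/t.png",crop("top",235,90,190,145,4))
E
```

```text
(no output)
```

View pics/g.png

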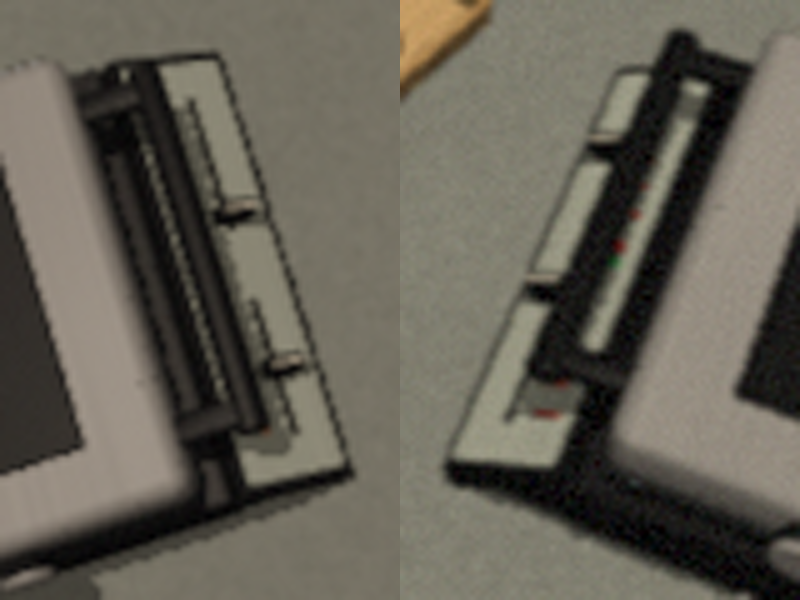

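View pics/t.png

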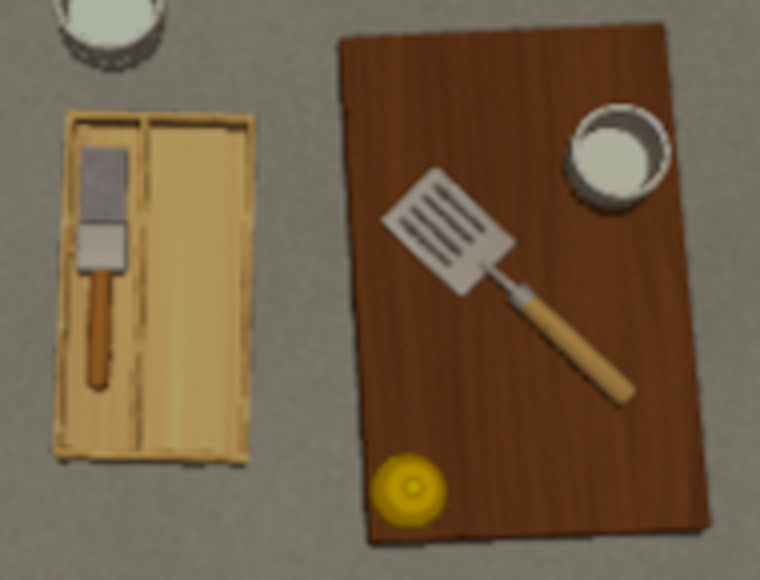

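Both crops are clear. The panel's front corners are at top (194,126) and (220,209), the right knob is at about (197.5,155.5) and the left at about (206.5,186). The steel turner on the board is confirmed, blade to the upper left. The narrow bay holds the brush, with its handle towards the robot. Next I'll fit the poses.

```bash
cat > fit.py <<'E'
import pickle,numpy as np
from h import *
from scipy.optimize import least_squares as LS
d=pickle.load(open("c0.pkl","rb"));T,S=d["top"],d["scene"]
def T5(x,y,s=5,o=(150,115)): return ((x+.5)/s-.5+o[0],(y+.5)/s-.5+o[1])
def W(p,q): # q=x,y,yaw
    c,s=np.cos(q[2]),np.sin(q[2]); p=np.atleast_2d(p)
    return np.c_[q[0]+c*p[:,0]-s*p[:,1],q[1]+s*p[:,0]+c*p[:,1],p[:,2]]
if __name__=="__main__":
    corners=np.array([[-168,-150,18],[-168,150,18]])/1e3
    obs=[(T,[T5(220,55),T5(352,472)]),(S,[T5(47,465,5,(270,190)),T5(220,70,5,(270,190))])]
    kn=[(T,[T5(239,204),T5(284,357)]),(S,[T5(145,277,5,(270,190)),T5(203,138,5,(270,190))])]
    K=lambda v:np.array([[-152.8,-30-v[1],55.9],[-152.8,110-v[0],55.9]])/1e3
    def res(v):
        o=[]
        for (c,p),(c2,k) in zip(obs,kn):
            o+=[proj(c,W(corners,v[:3]))-p,proj(c,W(K(v[3:]),v[:3]))-k]
        return np.array(o).ravel()
    v=LS(res,[0.4,.35,1.85,40,10],x_scale=[.1,.1,.1,10,10]).x
    print("grill",v[:2],np.degrees(v[2]),"sl,sr mm",v[3:]);print(res(v).round(1))
    print("knobR,L world",W(K(v[3:]),v[:3]))
    t4=lambda x,y:T5(x,y,4,(235,90))
    print("tray top corners",[ray(T,t4(*p),.028)[:2].round(4) for p in((68,113),(254,116),(247,463),(55,460))])
    tip=ray(T,t4((384+437)/2,(218+169)/2),.031);end=ray(T,t4(623,397),.038)
    u=(tip-end)[:2];print("turner tip,end",tip,end,np.linalg.norm(u),np.degrees(np.arctan2(u[1],u[0])))
    g=tip[:2]-u/np.linalg.norm(u)*.15;print("grip",g)
    print("ferrule",ray(T,t4(519,294),.038), "brush ends",ray(T,t4(97,388),.02),ray(T,t4(104,148),.026))
    for a,k in(("ram",(618,160)),("lemon",(408,492))):print(a,ray(T,t4(*k),.05))
E
python3 fit.py
```

```text
grill [0.48550185 0.30889812] 107.29649509355934 sl,sr mm [41.09930072  4.34789577]
[-0.1 -0.5  0.7  1.2 -0.1  0.7  0.5  0.3 -0.9  1.  -0.1 -0.7  0.1  0.8
  0.6  0.8]
knobR,L world [[0.56372646 0.17322008 0.0559    ]
 [0.46514687 0.14252257 0.0559    ]]
tray top corners [array([ 0.6943, -0.0013]), array([ 0.687 , -0.1543]), array([ 0.4004, -0.1388]), array([0.4068, 0.0141])]
turner tip,end [ 0.61666435 -0.2788509   0.031     ] [ 0.44395541 -0.43709106  0.038     ] 0.23423989547413998 42.49667626786748
grip [ 0.50606687 -0.38018302]
ferrule [ 0.52939758 -0.36024031  0.038     ] brush ends [ 0.46534267 -0.02031766  0.02      ] [ 0.66407548 -0.03031597  0.026     ]
ram [ 0.63438451 -0.44348787  0.05      ]
lemon [ 0.37186345 -0.26248185  0.05      ]
```

```bash
python3 -m crank '[[[417,-217,0,-94,1],[417,-217,0,-94,1],[417,-217,0,-94,1],[417,-217,0,-94,1],[417,-217,0,-94,1],[417,-217,0,-94,1],[417,-217,0,-94,1],[417,-217,0,-94,1],[540,-590,0,-94,1],[540,-590,0,-94,1],[540,-590,0,-94,1],[540,-590,0,-94,1],[540,-590,0,-94,1],[540,-590,0,-94,1],[540,-590,0,-94,1],[540,-590,0,-94,1],[540,-590,0,-94,1],[540,-590,0,-94,1],[540,-590,0,-94,1]]]' 10
python3 - <<'E'
from bench import r
import cv2,pickle
from h import *
from fit import W
c=r.camera("wrist");pickle.dump(c,open("w1.pkl","wb"))
cv2.imwrite("pics/w1.png",cv2.resize(cv2.cvtColor(c["image"],cv2.COLOR_RGB2BGR),(800,600),interpolation=cv2.INTER_CUBIC))
s=r.read_state();print(s["time"],s["ee_pos"],s["ft_force"],R.from_quat(s["eef_rot"]).as_matrix().round(3),s["joint_positions"].round(2))
print(c["eye"]); print(proj(c,[[.5637,.1732,.0559],[.4651,.1425,.0559]]))
E
```

```text
time: 2.05
ee_pos: [0.5331, 0.0927, 0.1943]
eef_rot: [0.591, 0.807, -0.0, -0.0]
ft_force: [0.6, -0.1, -0.1]
width: 0.0871
grip_force: 0.0
2.1 [0.53321813 0.09105663 0.19427154] [ 0.46773277 -0.1396636   0.62533997] [[-0.3    0.954 -0.001]
 [ 0.954  0.3   -0.   ]
 [-0.    -0.001 -1.   ]] [ 0.45  0.23 -0.81  1.65  0.17  1.33 -0.08]
[0.51106887 0.16687413 0.38434574]
[[303.62805772 115.85000725]
 [209.74220435 115.27421106]]
```

View pics/w1.png

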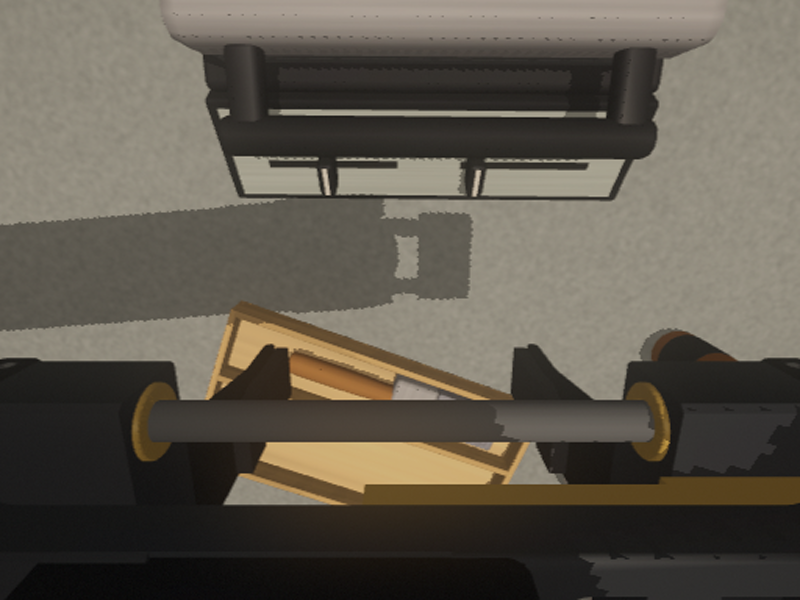

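The wrist view shows the left knob's line at about (325,178) and the right's at about (477,180) in the 800 px picture. Both are in front of the handle bar and match the fit. I'll measure them more closely in an enlargement.

```bash
python3 - <<'E'
import pickle,cv2
from h import *
c=pickle.load(open("w1.pkl","rb"))
im=cv2.cvtColor(c["image"],cv2.COLOR_RGB2BGR)[92:132,150:310]
cv2.imwrite("pics/w1k.png",cv2.resize(im,None,fx=5,fy=5,interpolation=cv2.INTER_NEAREST))
g=c["image"].mean(2).astype(int)
for y in(110,114,118): print(y,g[y,200:216],g[y,294:314])
E
```

```text
110 [158 158 145  86  41  56 132 184 171 105  41  42  41  38  36  62] [144 101 102  89  40  38  41  44  45  45 125 184 178 137  46  46  83 136
 156 156]
114 [159 159 159 140  41  42  78 147 185 167  71  43  42  40  37  36] [144 101  93  60  41  41  43  45  45 102 166 185 168  72  46  53 108 156
 156 156]
118 [157 157 157 144  83  41  42 123 184 177 136  42  41  40  38  48] [101 101  95  74  41  44  45  47  61 132 185 172 105  46  54 108 154 154
 154 153]
```

View pics/w1k.png

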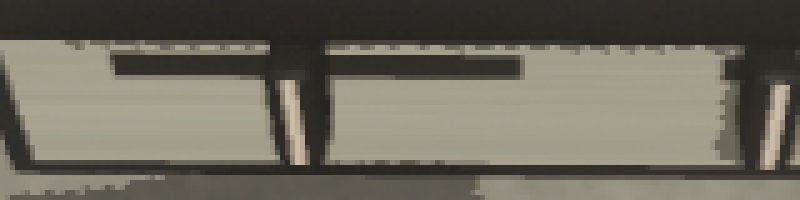

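```bash
cat > m.py <<'E'
from h import *
from bench import r
G=np.array([.4855,.3089]);a=np.radians(107.3);xg=np.array([np.cos(a),np.sin(a)]);yg=np.array([-xg[1],xg[0]])
def togrill(p): d=np.array(p)[:2]-G; return (np.array([d@xg,d@yg])*1e3).round(1)
def shift(x,y,z):
    "tool-axes shift mm to reach grill point"
    s=r.read_state();p=np.r_[G+x/1e3*xg+y/1e3*yg,z/1e3]-s["ee_pos"]
    return (R.from_quat(s["eef_rot"]).inv().apply(p)*1e3).round(1)
E
python3 - <<'E'
import pickle
from m import *
c=pickle.load(open("w1.pkl","rb"))
L=togrill(ray(c,(208.2,115.5),.0559));Q=togrill(ray(c,(304.6,115.5),.0559));print(L,Q,"ds",140-(L[1]-Q[1]))
print("tcp",togrill(r.read_state()["ee_pos"]),"hover",shift(-151,Q[1],80))
bar=[togrill(ray(c,(280,y),.114)) for y in(75.5,100.5)];print("bar edges",bar)
E
```

```text
[-153.1   70.7] [-152.4  -35.4] ds 33.900000000000006
tcp [-222.2   19.2] hover [ 71.1  54.9 114.2]
bar edges [array([-117.1,   -2.7]), array([-138. ,   -3.3])]
```

```bash
python3 -m crank '[[[71,55,0,0,1],[71,55,0,0,1],[71,55,50,0,1],[71,55,95,0,1],[71,55,114,0,1],[71,55,120,0,1],[71,55,125,0,1],[71,55,125,0,1],[71,55,125,0,1]]]' 5
python3 - <<'E'
from m import *
s=r.read_state();print(togrill(s["ee_pos"]),s["ee_pos"],s["ft_force"],shift(-150,-35.4,58))
E
```

```text
time: 3.0
ee_pos: [0.5654, 0.1757, 0.071]
eef_rot: [0.592, 0.806, 0.001, 0.001]
ft_force: [0.9, 0.4, -0.3]
width: 0.0871
grip_force: 0.0
[-150.9  -36.7] [0.56541163 0.17569602 0.07100267] [ 0.87273968  0.39602448 -0.31625082] [ 0.9 -1.3 13. ]
```

```bash
python3 -m crank '[[[1,-1,4,0,1],[1,-1,8,0,1],[1,-1,11,0,1],[1,-1,11,0,1]]]'
```

```text
time: 3.4
ee_pos: [0.5632, 0.176, 0.0581]
eef_rot: [0.592, 0.806, -0.0, -0.0]
ft_force: [0.9, -2.2, -0.8]
width: 0.0872
grip_force: 1.1
```

```bash
python3 -m crank '[[[0,0,0,0,-1],[0,0,0,0,-1],[0,0,0,0,-1],[0,0,0,0,-1],[0,0,0,0,-1],[0,0,0,0,-1],[0,0,0,0,-1],[0,0,0,0,-1]]]' 8; python3 -c "
from m import *
s=r.read_state();print(togrill(s['ee_pos']),s['ee_pos'])"
```

```text
time: 4.2
ee_pos: [0.5634, 0.1763, 0.0587]
eef_rot: [0.592, 0.806, 0.0, 0.0]
ft_force: [4.2, -2.8, -1.0]
width: 0.031
grip_force: 1.9
[-149.7  -35. ] [0.56340317 0.17634508 0.05867667]
```

```bash
python3 -m crank '[[[0,0,0,0,-1],[0,0,0,0,-1],[0,0,0,0,-1],[0,0,0,0,-1],[0,0,0,0,-1]]]' 8; python3 -c "
from m import *
s=r.read_state();print(togrill(s['ee_pos']),s['ee_pos'])"
```

```text
time: 4.7
ee_pos: [0.5631, 0.1763, 0.0585]
eef_rot: [0.592, 0.806, -0.0, -0.0]
ft_force: [2.2, -3.9, -0.4]
width: 0.0009
grip_force: 2.2
[-149.7  -34.7] [0.5631265  0.17627926 0.05853642]
```

```bash
python3 - <<'E'
from m import *
import pickle
w=r.camera("wrist");s=r.camera("scene");pickle.dump((w,s),open("w2.pkl","wb"))
a=cv2.resize(w["image"][40:340,:],(512,300));b=cv2.resize(s["image"][170:320,250:400],(600,600),interpolation=cv2.INTER_CUBIC)
k=np.zeros((600,800,3),np.uint8)
k[:300,:400]=cv2.resize(w["image"][:300],(400,300));k[300:,:400]=cv2.resize(w["image"][40:240,120:386],(400,300),interpolation=cv2.INTER_CUBIC);k[:,400:]=cv2.resize(s["image"][185:305,260:340],(400,600),interpolation=cv2.INTER_CUBIC)
cv2.imwrite("pics/w2.png",k[...,::-1])
E
```

```text
(no output)
```

View pics/w2.png

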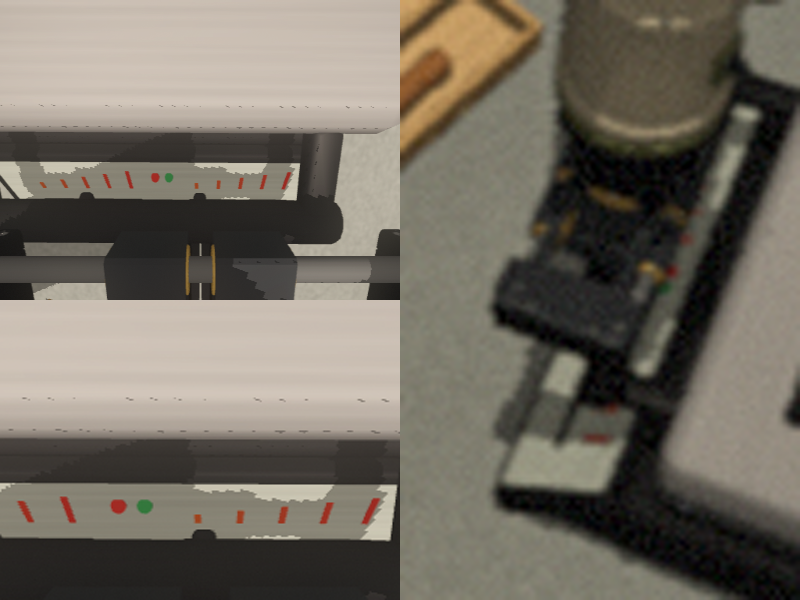

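The wrist view shows the closed fingers in line with the knob, whose upper end shows behind the bar at (204,533). The left knob is at its third mark. The fingers shut above the knob, so I'll reopen a little, go down to just above bar clearance and close again.

```bash
python3 -m crank '[[[-1,0,-2,0,-0.3],[-1,0,-2,0,-0.3],[-1,0,-2,0,-0.3],[-1,0,-2,0,-0.3],[-1,0,-2,0,-0.3],[-1,0,1,0,-0.3],[-1,0,2.5,0,-0.3],[-1,0,3,0,-0.3],[-1,0,3,0,-0.3]]]' 8;python3 -c "
from m import *
s=r.read_state();print(togrill(s['ee_pos']),s['ee_pos'])"
```

```text
time: 5.7
ee_pos: [0.5635, 0.1755, 0.0555]
eef_rot: [0.592, 0.806, -0.0, -0.0]
ft_force: [-1.0, 0.5, -0.3]
width: 0.0307
grip_force: 0.0
[-150.6  -34.8] [0.56347712 0.17549526 0.05547058]
```

```bash
python3 -m crank '[[[0,0,0,0,-1],[0,0,0,0,-1],[0,0,0,0,-1],[0,0,0,0,-1],[0,0,0,0,-1]]]' 8;python3 -c "
from m import *
s=r.read_state();print(togrill(s['ee_pos']),s['ee_pos'])"
```

```text
time: 6.2
ee_pos: [0.5636, 0.1755, 0.0557]
eef_rot: [0.592, 0.806, -0.0, 0.0]
ft_force: [1.2, -0.5, -0.5]
width: 0.0024
grip_force: 0.0
[-150.6  -34.9] [0.56359058 0.17545243 0.05565309]
```

```bash
python3 - <<'E'
from m import *
import pickle
w,s=pickle.load(open("w2.pkl","rb"))
P=lambda x,y,z:np.r_[G+x/1e3*xg+y/1e3*yg,z/1e3]
for z in(.0635,.05): print([togrill(ray(w,(120+204*.665,40+v*.667),z)) for v in(229,240)])
print(proj(w,[P(-142.2,-35.4,63.5),P(-129.4,-35.4,45.6),P(-137,-35,114),P(-115,-35,114)]))
print(togrill(w["eye"]),w["eye"][2])
c=r.camera("wrist");im=c["image"][...,::-1]
k=np.vstack([cv2.resize(im[80:240,120:386],(800,480),interpolation=cv2.INTER_CUBIC)]);cv2.imwrite("pics/w3.png",k)
E
```

```text
[array([-127.7,  -35.7]), array([-132.8,  -35.7])]
[array([-131.7,  -35.7]), array([-137.3,  -35.7])]
[[255.19789378 213.13960503]
 [255.32275744 187.9517898 ]
 [254.09058443 238.74728405]
 [254.14373502 197.56214326]]
[-72.2 -35.9] 0.24850866235607694
```

View pics/w3.png

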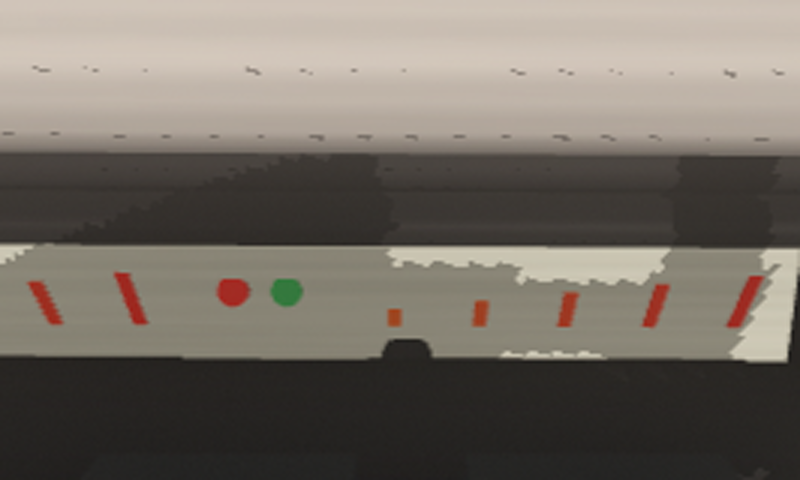

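The fingers can't reach the knob while pointing straight down, because the body would meet the bar first. I need to lean, and the moves only shift and turn about tool z. I'll back off to the robot's right front and test whether pulling the tool in past the near reach limit leans it along the panel's inward normal.

```bash
python3 -m crank '[[[-1,0,-50,0,-0.2],[-1,0,-100,0,-0.2],[-1,0,-150,0,-0.2],[-372,-235,-245,0,-0.2],[-372,-235,-245,0,-0.2],[-372,-235,-245,0,-0.2],[-372,-235,-245,0,-0.2],[-372,-235,-245,0,-0.2],[-372,-235,-245,0,-0.2],[-372,-235,-245,0,-0.2],[-372,-235,-245,0,-0.2],[-450,-594,-245,0,-0.2],[-450,-594,-245,0,-0.2],[-450,-594,-245,0,-0.2],[-450,-594,-245,0,-0.2],[-450,-594,-245,0,-0.2],[-450,-594,-245,0,-0.2],[-450,-594,-245,0,-0.2],[-450,-594,-245,0,-0.2]]]'
python3 -m crank '[[[200,0,0,0,-0.2],[200,0,0,0,-0.2],[200,0,0,0,-0.2],[200,0,0,0,-0.2],[200,0,0,0,-0.2]]]'
python3 -c "
from m import *
s=r.read_state();print(s['joint_positions'].round(2),R.from_quat(s['eef_rot']).as_matrix()[:,2].round(3),s['ft_force'])"
```

```text
time: 8.15
ee_pos: [0.1324, -0.431, 0.301]
eef_rot: [0.592, 0.806, -0.0, 0.0]
ft_force: [0.5, -0.7, -0.0]
width: 0.0351
grip_force: 0.0
time: 8.65
ee_pos: [0.0728, -0.2614, 0.2963]
eef_rot: [0.604, 0.797, 0.003, -0.008]
ft_force: [-1.3, -0.4, 1.4]
width: 0.0348
grip_force: 0.0
[ 1.36 -0.49 -0.15  2.01 -0.07  1.63  1.51] [-0.008  0.015 -1.   ] [-1.30760631 -0.35578518  1.40366323]
```

```bash
python3 -m crank '[[[200,0,0,0,-0.2],[200,0,0,0,-0.2],[200,0,0,0,-0.2],[200,0,0,0,-0.2]]]'
python3 -c "
from m import *
s=r.read_state();print(s['joint_positions'].round(2),R.from_quat(s['eef_rot']).as_matrix().round(3),s['ft_force'])"
```

```text
time: 9.05
ee_pos: [0.0924, -0.1623, 0.2128]
eef_rot: [0.554, 0.813, 0.179, 0.01]
ft_force: [-4.3, -2.5, -2.0]
width: 0.0349
grip_force: 0.0
[ 1.46 -0.5  -0.07  2.24 -0.3   1.65  1.79] [[-0.385  0.897  0.215]
 [ 0.904  0.321  0.28 ]
 [ 0.183  0.302 -0.936]] [-4.28287915 -2.50056454 -2.01099984]
```

```bash
python3 -m crank '[[[-80,0,-60,0,-0.2],[-80,0,-60,0,-0.2],[-80,0,-60,0,-0.2],[-80,0,-60,0,-0.2]]]'
python3 -c "
from m import *
s=r.read_state();print(s['joint_positions'].round(2),R.from_quat(s['eef_rot']).as_matrix().round(3),s['ft_force'])"
```

```text
time: 9.45
ee_pos: [0.0961, -0.2541, 0.2515]
eef_rot: [0.573, 0.797, 0.189, 0.017]
ft_force: [0.4, 0.8, 0.3]
width: 0.0348
grip_force: 0.0
[ 1.45 -0.28 -0.01  2.03 -0.29  1.65  1.78] [[-0.343  0.907  0.245]
 [ 0.92   0.272  0.282]
 [ 0.189  0.322 -0.928]] [0.39150422 0.79964532 0.27827495]
```

The lean is retained between calls, so pushing past the reach limit works as a tilt control. I need tool z = (-0.17, 0.56, -0.81), so I'll repeat with the arm turned to yaw -33°, where inward is the missing direction.

```bash
cat > st.py <<'E'
from m import *
s=r.read_state();M=R.from_quat(s['eef_rot']).as_matrix();print(s['joint_positions'].round(2),s['ee_pos'].round(3),s['ft_force'].round(1));print(M.round(3))
E
python3 -m crank '[[[-25,249,-3,0,-0.2],[-25,249,-3,0,-0.2],[-25,249,-3,0,-0.2],[-25,249,-3,0,-0.2],[-25,249,-3,0,-0.2]]]'; python3 st.py
python3 -m crank '[[[150,-120,-10,0,-0.2],[150,-120,-10,0,-0.2],[150,-120,-10,0,-0.2],[150,-120,-10,0,-0.2],[150,-120,-10,0,-0.2]]]'; python3 st.py
```

```text
time: 9.95
ee_pos: [0.3311, -0.2087, 0.3311]
eef_rot: [0.573, 0.797, 0.188, 0.019]
ft_force: [-0.2, -1.4, -0.3]
width: 0.0351
grip_force: 0.0
[ 1.27 -0.21 -0.38  1.8  -0.45  1.61  1.22] [ 0.331 -0.209  0.331] [-0.2 -1.4 -0.3]
[[-0.343  0.907  0.246]
 [ 0.921  0.273  0.279]
 [ 0.186  0.322 -0.928]]
time: 10.45
ee_pos: [0.1704, -0.1262, 0.3127]
eef_rot: [0.571, 0.784, 0.243, 0.004]
ft_force: [-0.2, -0.6, 1.0]
width: 0.0346
grip_force: 0.0
[ 1.26 -0.5  -0.05  2.08 -0.45  1.82  1.47] [ 0.17  -0.126  0.313] [-0.2 -0.6  1. ]
[[-0.349  0.893  0.284]
 [ 0.897  0.231  0.377]
 [ 0.271  0.386 -0.882]]
```

```bash
cat > tw.py <<'E'
import sys
from m import *
s=r.read_state();M=R.from_quat(s['eef_rot']).as_matrix();p=s['ee_pos']
for a in sys.argv[1:]:
    q=np.array([float(v) for v in a.split(",")]);print(a,(M.T@(q-p)*1e3).round(0))
E
python3 tw.py .40,0,.14 .21,.07,.14
```

```text
.40,0,.14 [-14. 168. 265.]
.21,.07,.14 [115.  14. 237.]
```

```bash
python3 -m crank '[[[-14,168,265,0,-0.2],[-14,168,265,0,-0.2],[-14,168,265,0,-0.2],[-14,168,265,0,-0.2],[-14,168,265,0,-0.2],[-14,168,265,0,-0.2],[-14,168,265,0,-0.2]]]'; python3 st.py;python3 tw.py .21,.07,.14
```

```text
time: 11.15
ee_pos: [0.4039, 0.002, 0.1395]
eef_rot: [0.567, 0.788, 0.24, 0.004]
ft_force: [0.1, -0.2, 0.6]
width: 0.0346
grip_force: 0.0
[ 1.03 -0.26 -0.63  2.26 -0.72  1.09  1.07] [0.404 0.002 0.139] [ 0.1 -0.2  0.6]
[[-0.356  0.892  0.28 ]
 [ 0.896  0.241  0.373]
 [ 0.265  0.383 -0.885]]
.21,.07,.14 [ 130. -156.  -29.]
```

```bash
python3 -m crank '[[[130,-156,-29,0,-0.2],[130,-156,-29,0,-0.2],[130,-156,-29,0,-0.2],[130,-156,-29,0,-0.2]]]'; python3 st.py
```

```text
time: 11.55
ee_pos: [0.3074, 0.0337, 0.1455]
eef_rot: [0.556, 0.795, 0.243, -0.016]
ft_force: [0.5, -0.2, 1.9]
width: 0.0348
grip_force: 0.0
[ 0.82 -0.5  -0.37  2.41 -0.71  1.25  1.08] [0.307 0.034 0.146] [ 0.5 -0.2  1.9]
[[-0.382  0.891  0.245]
 [ 0.875  0.264  0.405]
 [ 0.296  0.369 -0.881]]
```

```bash
python3 tw.py .14,.10,.14 >t; cat t; python3 -m crank '[[[126,-132,-9,0,-0.2],[126,-132,-9,0,-0.2],[126,-132,-9,0,-0.2],[126,-132,-9,0,-0.2]]]'; python3 st.py
```

```text
.14,.10,.14 [ 120. -134.   -9.]
time: 11.95
ee_pos: [0.2787, 0.0132, 0.1508]
eef_rot: [0.561, 0.791, 0.242, -0.035]
ft_force: [-0.4, -0.5, -0.1]
width: 0.0349
grip_force: 0.0
[ 0.74 -0.5  -0.22  2.42 -0.62  1.32  1.08] [0.279 0.013 0.151] [-0.4 -0.5 -0.1]
[[-0.367  0.905  0.217]
 [ 0.871  0.252  0.422]
 [ 0.327  0.344 -0.88 ]]
```

The lean is now about 20° square to the panel plus about 19° sideways. That clears the bar by around 7 mm by my geometry and lets me pinch. I'll move to a hover point backed off along the tool axis.

```bash
python3 - <<'E'
from m import *
s=r.read_state();M=R.from_quat(s['eef_rot']).as_matrix();p=s['ee_pos']
P=np.r_[G-.148*xg-.0345*yg,.052]
for b in(.13,.0):
    q=P-b*M[:,2];print(q,(M.T@(q-p)*1e3).round(0))
E
```

```text
[0.53424826 0.12300765 0.16643954] [  7. 264.  88.]
[0.56245073 0.17785483 0.052     ] [  7. 264. 218.]
```

```bash
python3 -m crank '[[[7,264,60,0,-0.2],[7,264,60,0,-0.2],[7,264,60,0,-0.2],[7,264,60,0,-0.2],[7,264,60,0,-0.2],[7,264,60,0,-0.2],[7,264,88,0,-0.2],[7,264,130,0,-0.2],[7,264,160,0,-0.2],[7,264,160,0,-0.2]]]'; python3 st.py; python3 - <<'E'
from m import *
import pickle
s=r.read_state();M=R.from_quat(s['eef_rot']).as_matrix();p=s['ee_pos']
P=np.r_[G-.148*xg-.0345*yg,.052];print((M.T@(P-p)*1e3).round(1),togrill(p))
w=r.camera("wrist");pickle.dump(w,open("w4.pkl","wb"))
cv2.imwrite("pics/w4.png",cv2.resize(w["image"][...,::-1],(800,600),interpolation=cv2.INTER_CUBIC))
Q=lambda x,y,z:np.r_[G+x/1e3*xg+y/1e3*yg,z/1e3]
print(proj(w,[Q(-152.8,-35.4,55.9),Q(-152.8,70.7,55.9)])*800/512)
E
```

```text
time: 12.95
ee_pos: [0.5472, 0.1586, 0.1005]
eef_rot: [0.558, 0.793, 0.242, -0.038]
ft_force: [-0.3, -0.6, 0.2]
width: 0.0347
grip_force: 0.0
[ 0.51  0.18 -0.64  2.   -0.45  0.78  0.52] [0.547 0.159 0.1  ] [-0.3 -0.6  0.2]
[[-0.374  0.903  0.211]
 [ 0.867  0.259  0.426]
 [ 0.33   0.342 -0.88 ]]
[-5.   2.3 54.1] [-161.9  -14.2]
[[406.04840022 325.20568946]
 [199.2457864  329.04867264]]
```

View pics/w4.png

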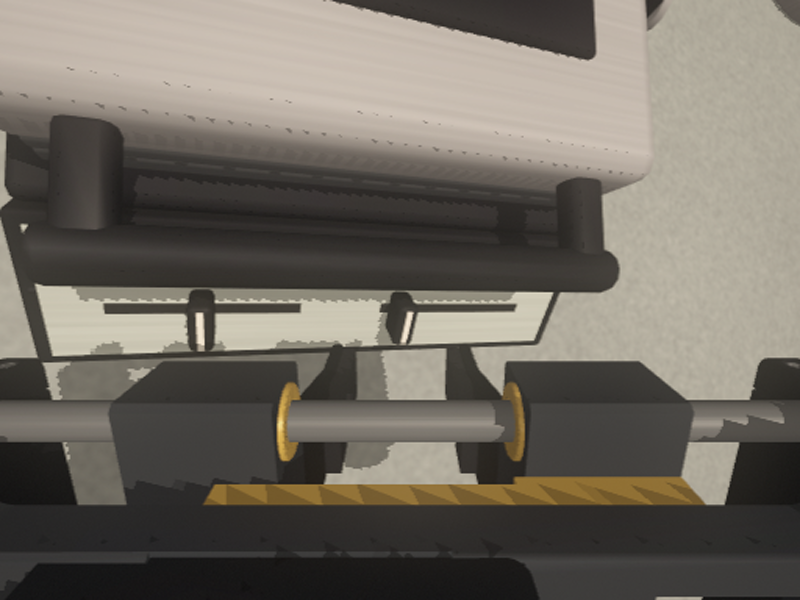

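Both knobs are seen clearly: right line (407,325), left (201,330), as predicted. The fingers straddle the right one, so I'll go in and pinch.

```bash
python3 -m crank '[[[-5,2,25,0,-0.2],[-5,2,42,0,-0.2],[-5,2,50,0,-0.2],[-5,2,54,0,-0.2],[-5,2,54,0,-0.2]]]' 10; python3 st.py; python3 -m crank '[[[0,0,0,0,-1],[0,0,0,0,-1],[0,0,0,0,-1],[0,0,0,0,-1],[0,0,0,0,-1]]]' 10; python3 -c "
from m import *
print(togrill(r.read_state()['ee_pos']))"
```

```text
time: 13.5
ee_pos: [0.5649, 0.1744, 0.0553]
eef_rot: [0.56, 0.791, 0.243, -0.035]
ft_force: [-0.2, -0.3, 1.4]
width: 0.0348
grip_force: 0.0
[ 0.45  0.29 -0.64  2.   -0.39  0.66  0.48] [0.565 0.174 0.055] [-0.2 -0.3  1.4]
[[-0.37   0.904  0.217]
 [ 0.869  0.254  0.424]
 [ 0.328  0.345 -0.88 ]]
time: 14.0
ee_pos: [0.5645, 0.1744, 0.0544]
eef_rot: [0.561, 0.791, 0.243, -0.036]
ft_force: [-0.0, 0.5, 0.4]
width: 0.0044
grip_force: 0.0
[-151.9  -35.4]
```

```bash
python3 - <<'E'
from m import *
s=r.read_state();M=R.from_quat(s['eef_rot']).as_matrix();p=s['ee_pos']
P=np.r_[G-.1505*xg-.0375*yg,.0465];print((M.T@(P-p)*1e3).round(1))
E
```

```text
[-1.5 -0.8  8.1]
```

```bash
python3 -m crank '[[[-1.5,-1,-4,0,-0.4],[-1.5,-1,-4,0,-0.4],[-1.5,-1,-4,0,-0.4],[-1.5,-1,-4,0,-0.4],[-1.5,-1,4,0,-0.4],[-1.5,-1,8,0,-0.4],[-1.5,-1,8.5,0,-0.4],[-1.5,-1,8.5,0,-0.4]]]' 10; python3 st.py; python3 -m crank '[[[0,0,0,0,-1],[0,0,0,0,-1],[0,0,0,0,-1],[0,0,0,0,-1]]]' 10; python3 -c "
from m import *
print(togrill(r.read_state()['ee_pos']))"
```

```text
time: 14.8
ee_pos: [0.5656, 0.1769, 0.0457]
eef_rot: [0.56, 0.791, 0.243, -0.036]
ft_force: [-0.2, 0.3, -0.1]
width: 0.0259
grip_force: 0.0
[ 0.45  0.31 -0.63  2.   -0.38  0.64  0.48] [0.566 0.177 0.046] [-0.2  0.3 -0.1]
[[-0.369  0.904  0.215]
 [ 0.869  0.254  0.424]
 [ 0.329  0.343 -0.88 ]]
time: 15.2
ee_pos: [0.566, 0.1765, 0.0461]
eef_rot: [0.561, 0.791, 0.243, -0.036]
ft_force: [-0.9, 0.3, 0.1]
width: 0.0036
grip_force: 0.0
[-150.4  -37.5]
```

```bash
python3 - <<'E'
from m import *
import pickle
w=pickle.load(open("w4.pkl","rb"))
s=r.read_state();M=R.from_quat(s['eef_rot']).as_matrix()
p=np.array([.5472,.1586,.1005])
for b in(0,.019,.04):
  print(b,(proj(w,[p-b*M[:,2]+k*M[:,1]+j*M[:,0] for k in(-.0174,.0174) for j in(0,.0095)])*800/512).round(0).tolist())
print((M.T@(w["eye"]-p)).round(3),(M.T@R.from_quat(w["attitude"]).as_matrix()).round(2).tolist())
w=r.camera("wrist");pickle.dump(w,open("w5.pkl","wb"))
g=w["image"].mean(2)
Q=lambda x,y,z:np.r_[G+x/1e3*xg+y/1e3*yg,z/1e3]
q=proj(w,[Q(-152.8,-35.4,55.9),Q(-152.8,70.7,55.9)]);print(q)
for (x,y) in q.round().astype(int): 
  print(g[y-8:y+9:4,max(x-14,0):x+15].astype(int))
E
```

```text
0 [[359.0, 345.0], [358.0, 325.0], [436.0, 345.0], [437.0, 325.0]]
0.019 [[355.0, 362.0], [354.0, 340.0], [440.0, 362.0], [440.0, 341.0]]
0.04 [[349.0, 386.0], [348.0, 362.0], [444.0, 386.0], [445.0, 362.0]]
[ 0.077  0.002 -0.19 ] [[0.0, -0.96, -0.28], [1.0, 0.01, -0.0], [0.0, -0.28, 0.96]]
[[256.54502665 224.93281155]
 [ 72.99235358 233.46866515]]
[[ 51  51  50  50  50  51  53  56  58  58  60  61  61 133 213 243 243 237
  194  63  61  76 160 215 215 215 215 215 215]
 [ 48  48  49  51  51  52  56  59  59  60  57  52  93 155 181 181 193 193
   62  61  76 160 215 215 197  84  49  50  50]
 [ 48  48  50  52  53  53  53  52  53  53  51  93 155 181 209 237 194  55
   54  58  58  58  57  58  55  50  50  50  50]
 [ 47  48  52  52  53  53  53  53  52  53  78 141 181 181 209 225  59  56
   57  57  57  58  58  58  55  52  50  49  50]
 [ 47  50  53  53  52  52  53  52  52  53 122 181 181 181 162  50  50  51
   52  52  53  54  56  57  58  54  49  50  49]]
[[154 137  62  65  65  65  66  67  88 187 242 242 243 242 242 232 170  68
   67  66  66  65  63  62  62  61  58  56  55]
 [157 157 140  64  64  65  67  67  68 119 204 242 242 242 242 242 225  98
   66  68  66  65  65  64  62  61  59  58  56]
 [157 157 145  95  65  65  66  67  68  68 150 223 242 242 242 242 239 206
   67  67  67  66  66  65  63  62  61  59  58]
 [155 155 155 143  94  59  59  62  67  67  65 124 180 180 180 180 180 168
  108  58  59  58  58  58  60  63  62  60  58]
 [151 150 151 151 136  73  58  59  59  59  58  85 145 180 180 180 180 180
  163  71  58  59  58  58  57  57  56  56  56]]
```

```bash
python3 - <<'E'
import pickle,cv2
w=pickle.load(open("w5.pkl","rb"))
cv2.imwrite("pics/w5.png",cv2.resize(w["image"][150:340,130:383,::-1],(799,600),interpolation=cv2.INTER_CUBIC))
E
```

```text
(no output)
```

View pics/w5.png

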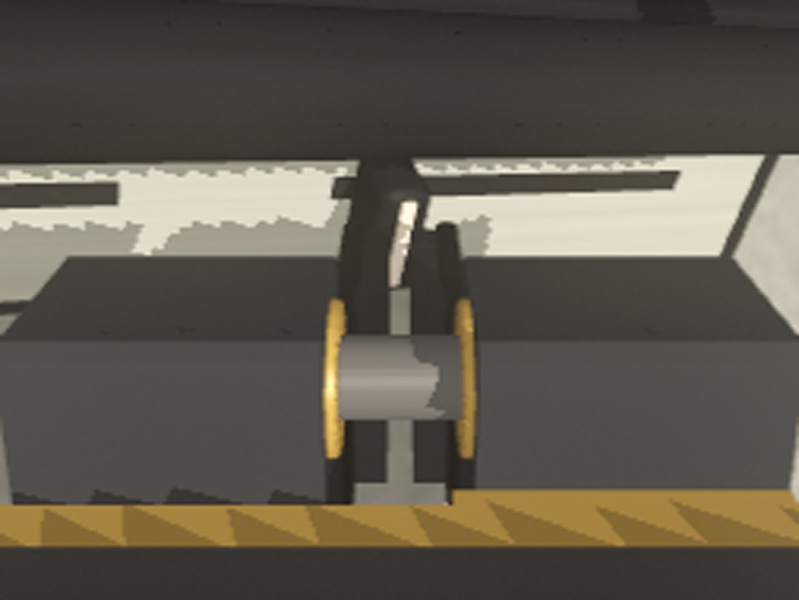

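The last view shows the knob (400,240) unobstructed beyond the fingertips. The real tips therefore end about 20 mm short of the nominal TCP, and they have been closing above the knob. I'll go about 15 mm deeper along the tool axis.

```bash
python3 -m crank '[[[0,0,-3,0,-0.4],[0,0,-3,0,-0.4],[0,0,-3,0,-0.4],[0,0,0,0,-0.4],[0,0,5,0,-0.4],[0,0,9,0,-0.4],[0,0,9,0,-0.4]]]' 10; python3 -m crank '[[[0,0,4,0,-0.4],[0,0,6,0,-0.4],[0,0,6,0,-0.4]]]'; python3 -m crank '[[[0,0,0,0,-1],[0,0,0,0,-1],[0,0,0,0,-1]]]' 10; python3 -c "
from m import *
print(togrill(r.read_state()['ee_pos']))"
```

```text
time: 15.95
ee_pos: [0.5674, 0.1808, 0.0373]
eef_rot: [0.56, 0.791, 0.242, -0.036]
ft_force: [0.1, 0.4, -0.7]
width: 0.0262
grip_force: 0.0
time: 16.25
ee_pos: [0.5689, 0.1831, 0.0325]
eef_rot: [0.56, 0.791, 0.243, -0.036]
ft_force: [-0.2, 0.2, -0.0]
width: 0.0264
grip_force: 0.0
time: 16.55
ee_pos: [0.5691, 0.1828, 0.0329]
eef_rot: [0.561, 0.791, 0.243, -0.036]
ft_force: [-2.0, -0.8, -1.1]
width: 0.0095
grip_force: 1.0
[-145.2  -42.4]
```

```bash
python3 -m crank '[[[0,0,0,0,-1],[0,0,0,0,-1]]]' 10; python3 -m crank '[[[0,0,0,0,-1]]]' 10
```

```text
time: 16.75
ee_pos: [0.5694, 0.1825, 0.033]
eef_rot: [0.561, 0.791, 0.243, -0.035]
ft_force: [-0.9, -3.1, 3.1]
width: 0.0014
grip_force: 4.4
time: 16.85
ee_pos: [0.5695, 0.1825, 0.033]
eef_rot: [0.561, 0.791, 0.243, -0.035]
ft_force: [-0.9, -3.0, 3.0]
width: 0.0008
grip_force: 4.8
```

```bash
python3 -m crank '[[[0,0,-8,0,-0.4],[0,0,-8,0,-0.4],[0,0,-8,0,-0.4],[0,0,-2,0,-0.4],[0,0,3,0,-0.4],[0,0,7,0,-0.4],[0,0,9,0,-0.4],[0,0,9,0,-0.4]]]' 10; python3 -m crank '[[[0,0,0,0,-1],[0,0,0,0,-1],[0,0,0,0,-1],[0,0,0,0,-1]]]' 10; python3 -c "
from m import *
print(togrill(r.read_state()['ee_pos']))"
```

```text
time: 17.65
ee_pos: [0.5708, 0.1871, 0.0245]
eef_rot: [0.56, 0.791, 0.243, -0.036]
ft_force: [0.2, -0.3, -0.3]
width: 0.0259
grip_force: 0.0
time: 18.05
ee_pos: [0.5716, 0.1868, 0.0254]
eef_rot: [0.561, 0.791, 0.243, -0.035]
ft_force: [1.6, 1.8, 2.2]
width: 0.0145
grip_force: 9.2
[-142.2  -45.9]
```

Gripped at 14.5 mm and 9 N. Now I'll slide along the slot (tool direction -0.095, 0.939, 0.333).

```bash
python3 -m crank '[[[-1,9,3,0,-1],[-2,19,6.7,0,-1],[-2.9,28.2,10,0,-1],[-2.9,28.2,10,0,-1],[-2.9,28.2,10,0,-1]]]' 10; python3 - <<'E'
from m import *
import pickle
print(togrill(r.read_state()['ee_pos']))
w=r.camera("wrist");pickle.dump(w,open("w6.pkl","wb"))
Q=lambda x,y,z:np.r_[G+x/1e3*xg+y/1e3*yg,z/1e3]
hsv=w["image"].astype(int);g=hsv.mean(2)
for y0 in(-66,70.7):
  for k in(-8,-4,0,4,8):
    c=proj(w,[Q(-152.8+.814*k,y0,55.9+.581*k)])[0];y=int(round(c[1]));x=int(round(c[0]))
    if 0<=y<384: print(y0,k,c.round(1),x-14,g[y,max(0,x-14):x+15].astype(int))
E
```

```text
time: 18.55
ee_pos: [0.6004, 0.1957, 0.0253]
eef_rot: [0.561, 0.791, 0.243, -0.035]
ft_force: [0.6, 0.9, 5.2]
width: 0.0147
grip_force: 9.7
[-142.3  -76. ]
-66 -8 [254.1 251. ] 240 [ 46  46  45  44  45  43  44  45  45  46  44  46  46  57 130 185 184 184
 177 137  46  46  43 103 158 158 158 146  91]
-66 -4 [255.3 245.9] 241 [ 44  44  43  42  42  42  44  44  45  44  45  45  45  56 126 180 185 184
 177 137  45  44  43  84 139 156 149 114  44]
-66 0 [256.5 240.8] 242 [ 43  42  41  41  40  41  43  43  44  45  44  45  44  44 119 180 184 184
 184 167  74  44  44  66 122 155 137  43  44]
-66 4 [257.7 235.5] 244 [ 40  39  39  40  40  41  43  42  42  42  43  42  43  91 158 184 184 184
 167  72  43  43  53 111 140  43  44  45  45]
-66 8 [259.  230.2] 245 [ 39  38  39  39  38  39  40  41  42  43  42  41  43  69 140 184 184 184
 177 137  43  43  45  48  46  51  51  51  51]
70.7 -8 [-38.1 274.3] -52 [135 136 136 136 136 136 136 136 136 136 136 136 137 137 137 137 137 137
 137 136 136 137 137 137 137 137 137 137 137 137 138 138 138 137 138 138
 138 138 138 138 138 139 138 138 138 138 139 139 139 13
[... 8996 characters left out ...]
9  58  58
  58  59  58  59  59  59  58  59  59  59  59  59  59  59  58  59  59  59
  59  59  59  59  59  60  59  59  59  59  60  60  60  60  60  59  60  60
  60  60  60  60  60  60  60  60  60  61  61  60  60  61  60  60  61  61
  61  61  61  61  61  61  62  63  63  61  62  63  63  63  63  64  63  64
  64  66  64  66  65  65  66  66  66  67  67  67  68  67  68  99 162 196
 196 195 194 194 194 195 196 196 196 195 194 195 193 192 191 192 192 191
 193 196 197 199 200 200 198 194 191 192 193 193 193 195 198 199 196 194
 193 194 194 194 194 196 199 201 201 202 203 202 199 197 196 195 195 196
 197 198 197 192 189 190 194 196 195 194 195 199 200 197 192 191 192 193
 193 195 198 199 199 201 202 201]
```

The knob now reads y≈-67.1 against a target of -69.3. I'll slide 2.2 mm more, release, back off square and measure both knobs in one picture.

```bash
python3 -m crank '[[[-0.2,2.1,0.7,0,-1],[-0.2,2.1,0.7,0,-1],[-0.2,2.1,0.7,0,-1],[-0.2,2.1,0.7,0,-0.4],[-0.2,2.1,0.7,0,-0.4],[-0.2,2.1,0.7,0,-0.4],[-0.2,2.1,-20,0,-0.4],[-0.2,2.1,-60,0,-0.4],[-0.2,-30,-80,0,-0.4],[-0.2,-30,-80,0,-0.4]]]' 10; cat > meas.py <<'E'
from m import *
Q=lambda x,y,z:np.r_[G+x/1e3*xg+y/1e3*yg,z/1e3]
from scipy.optimize import brentq
w=r.camera("wrist");g=w["image"].astype(float).mean(2)
out=[]
for y0 in(-69.3,70.7):
  o=[]
  for k in np.arange(-8,9,2):
    c=proj(w,[Q(-152.8+.814*k,y0,55.9+.581*k)])[0]
    d=(proj(w,[Q(-152.8+.814*k,y0-5,55.9+.581*k)])[0]-c)/5 # px per mm toward -y
    t=np.arange(-7,7.01,.1);px=(c+t[:,None]*d).astype(np.float32)
    v=cv2.remap(g.astype(np.float32),px[None,:,0],px[None,:,1],cv2.INTER_LINEAR)[0]
    m=(abs(t)<4.5)
    wgt=np.clip(v-100,0,None)*m
    if wgt.sum()>50: o.append(y0-(wgt@t)/wgt.sum())
  print(y0,np.round(o,1),np.median(o));out.append(np.median(o))
print("gap",out[1]-out[0])
E
python3 meas.py
```

```text
time: 19.6
ee_pos: [0.5532, 0.1515, 0.0848]
eef_rot: [0.561, 0.791, 0.242, -0.035]
ft_force: [-0.4, -0.5, 0.2]
width: 0.026
grip_force: 0.0
-69.3 [-69.6 -69.6 -69.5 -69.5 -69.6 -69.7 -69.6 -69.5 -69.3] -69.57653191285476
70.7 [70.6 70.6 70.6 70.6 70.6 70.6 70.6 70.6 70.6] 70.59214413026285
gap 140.1686760431176
```

The gap is 140.2 mm, so the two settings are equal. Next I'll undo the lean before handling the turner. The opposite push, inward at arm yaw about 63° and left of the grill, should straighten the tool. First I'll pass high over the lid.

```bash
python3 tw.py .553,.152,.25 .25,.42,.25
```

```text
.553,.152,.25 [  54.   55. -146.]
.25,.42,.25 [ 399. -151.  -98.]
```

```bash
python3 - <<'E'
import pickle
from h import *
T=pickle.load(open("c0.pkl","rb"))["top"]
for n,p,z in(("knifeblock",(20,260),.1),("toaster",(30,140),.15),("purple",(350,278),.01)): print(n,ray(T,p,z).round(2))
E
```

```text
knifeblock [0.25 0.7  0.1 ]
toaster [0.61 0.67 0.15]
purple [ 0.17 -0.3   0.01]
```

```bash
python3 -m crank '[[[20,20,-50,0,-0.4],[54,55,-100,0,-0.4],[60,55,-146,0,-0.4],[399,-151,-98,0,0.2],[399,-151,-98,0,0.2],[399,-151,-98,0,0.2],[399,-151,-98,0,0.2],[399,-151,-98,0,0.2],[399,-151,-98,0,0.2],[399,-151,-98,0,0.2],[399,-151,-98,0,0.2],[399,-151,-98,0,0.2]]]'; python3 st.py; python3 tw.py .10,.125,.20
```

```text
time: 20.85
ee_pos: [0.248, 0.4229, 0.2503]
eef_rot: [0.559, 0.792, 0.243, -0.036]
ft_force: [0.7, 0.4, 0.0]
width: 0.052
grip_force: 0.0
[-0.14 -0.49 -0.72  2.12 -0.53  0.95 -0.32] [0.248 0.423 0.25 ] [0.7 0.4 0. ]
[[-0.372  0.903  0.214]
 [ 0.868  0.257  0.425]
 [ 0.329  0.343 -0.88 ]]
.10,.125,.20 [-220. -227. -114.]
```

```bash
python3 -m crank '[[[-220,-227,-114,0,0.2],[-220,-227,-114,0,0.2],[-220,-227,-114,0,0.2],[-220,-227,-114,0,0.2],[-220,-227,-114,0,0.2]]]'; python3 st.py; python3 tw.py .08,.07,.18
```

```text
time: 21.35
ee_pos: [0.2329, 0.3748, 0.2291]
eef_rot: [0.564, 0.79, 0.233, -0.046]
ft_force: [0.7, -0.7, 0.4]
width: 0.0526
grip_force: 0.0
[-0.91 -0.5  -0.13  2.25 -0.14  0.92 -0.65] [0.233 0.375 0.229] [ 0.7 -0.7  0.4]
[[-0.358  0.914  0.19 ]
 [ 0.871  0.254  0.421]
 [ 0.336  0.317 -0.887]]
.08,.07,.18 [-227. -233. -114.]
```

```bash
python3 -m crank '[[[-227,-233,-114,0,0.2],[-227,-233,-114,0,0.2],[-227,-233,-114,0,0.2],[-227,-233,-114,0,0.2],[-227,-233,-114,0,0.2],[-227,-233,-114,0,0.2]]]'; python3 st.py; python3 tw.py .08,.04,.18
```

```text
time: 21.95
ee_pos: [0.2236, 0.3276, 0.1418]
eef_rot: [0.571, 0.792, 0.207, -0.067]
ft_force: [-0.4, 0.8, 1.0]
width: 0.0524
grip_force: 0.0
[-0.6  -0.5  -0.28  2.41 -0.39  0.84 -0.34] [0.224 0.328 0.142] [-0.4  0.8  1. ]
[[-0.339  0.932  0.13 ]
 [ 0.877  0.262  0.403]
 [ 0.341  0.251 -0.906]]
.08,.04,.18 [-191. -200. -169.]
```

```bash
python3 -m crank '[[[-210,-230,-180,0,0.2],[-210,-230,-180,0,0.2],[-210,-230,-180,0,0.2],[-210,-230,-180,0,0.2],[-210,-230,-180,0,0.2],[-210,-230,-180,0,0.2]]]'; python3 st.py
```

```text
time: 22.55
ee_pos: [0.2477, 0.266, 0.1361]
eef_rot: [0.576, 0.791, 0.189, -0.086]
ft_force: [-1.3, 1.1, 0.3]
width: 0.0522
grip_force: 0.0
[-0.31 -0.5  -0.28  2.41 -0.52  0.97 -0.01] [0.248 0.266 0.136] [-1.3  1.1  0.3]
[[-0.322  0.943  0.081]
 [ 0.878  0.266  0.397]
 [ 0.353  0.199 -0.914]]
```

The lean is down to 24°, tilted mostly towards +y. Time is limited, so I'll accept that and work with it. Grasping with the closing line across the handle means a turn of +68° about tool z.

```bash
cat > pk.py <<'E'
from m import *
s=r.read_state();M=R.from_quat(s['eef_rot']).as_matrix();p=s['ee_pos']
P=np.array([.506,-.380,.038])
for b in(-.13,-.03,.010,.024): print(b,(M.T@(P+b*M[:,2]-p)*1e3).round(1))
u=np.array([.737,.676,0]);t=np.cross(M[:,2],u);t/=np.linalg.norm(t);print("turn",np.degrees(np.arctan2(-t@M[:,0],t@M[:,1])))
E
python3 pk.py; python3 tw.py .40,.1,.22
```

```text
-0.13 [-685.3   52.2 -275.9]
-0.03 [-685.3   52.2 -175.9]
0.01 [-685.3   52.2 -135.9]
0.024 [-685.3   52.2 -121.9]
turn 67.8508068620994
.40,.1,.22 [-165.  116. -130.]
```

```bash
python3 -m crank '[[[15,10,-48,0,-0.3],[-60,60,-100,8,-0.3],[-165,116,-130,16,-0.3],[-165,116,-130,24,-0.3],[-165,116,-130,32,-0.3],[-685,52,-276,68,-0.3],[-685,52,-276,68,-0.3],[-685,52,-276,68,-0.3],[-685,52,-276,68,-0.3],[-685,52,-276,68,-0.3],[-685,52,-276,68,-0.3],[-685,52,-276,68,-0.3],[-685,52,-276,68,-0.3],[-685,52,-276,68,-0.3],[-685,52,-276,68,-0.3],[-685,52,-276,68,-0.3],[-685,52,-276,68,-0.3],[-685,52,-276,68,-0.3]]]'; python3 st.py; python3 pk.py
```

```text
time: 24.35
ee_pos: [0.492, -0.4351, 0.1595]
eef_rot: [0.921, 0.332, 0.106, -0.171]
ft_force: [-1.0, 0.2, 0.7]
width: 0.0303
grip_force: 0.0
[ 0.52  0.68  0.54  1.2  -0.61  1.66  0.17] [ 0.492 -0.435  0.16 ] [-1.   0.2  0.7]
[[ 0.757  0.649  0.081]
 [ 0.576 -0.72   0.386]
 [ 0.309 -0.246 -0.919]]
-0.13 [ 4.8 -0.8  4.1]
-0.03 [  4.8  -0.8 104.1]
0.01 [  4.8  -0.8 144.1]
0.024 [  4.8  -0.8 158.1]
turn -0.5464079191595256
```

```bash
python3 - <<'E'
from m import *
w=r.camera("wrist");u=np.array([.737,.676,0]);v=np.array([.676,-.737,0]);P=np.array([.506,-.38,.038])
for a in(-.05,-.03,0,.02):
  t=np.arange(-24,25,2);px=proj(w,[P+a*u+k/1e3*v for k in t])
  im=w["image"]
  print(a,px[12].round(0),[int(im[int(round(y)),int(round(x))].mean()) if 0<=x<511.4 and 0<=y<383.4 else -1 for x,y in px])
E
```

```text
-0.05 [256. 217.] [78, 80, 81, 77, 76, 77, 80, 85, 103, 135, 141, 148, 158, 155, 153, 143, 128, 95, 65, 78, 79, 79, 79, 80, 80]
-0.03 [256. 199.] [78, 77, 78, 75, 72, 75, 76, 78, 116, 137, 137, 152, 157, 154, 150, 139, 124, 110, 57, 80, 77, 78, 81, 82, 82]
0 [256. 173.] [79, 79, 80, 80, 76, 74, 77, 79, 119, 139, 141, 154, 155, 154, 146, 131, 124, 86, 74, 76, 77, 81, 80, 79, 79]
0.02 [256. 156.] [79, 77, 77, 76, 76, 78, 80, 79, 121, 135, 144, 155, 155, 153, 143, 128, 118, 72, 81, 81, 82, 81, 81, 82, 81]
```

The handle is centred under the fingers to within 1 mm. Descending.

```bash
python3 -m crank '[[[5,-1,50,0,-0.2],[5,-1,95,0,-0.2],[5,-1,130,0,-0.2],[5,-1,144,0,-0.2],[5,-1,150,0,-0.2],[5,-1,152,0,-0.2]]]' 15; python3 -m crank '[[[0,0,3,0,-0.2],[0,0,5,0,-0.2],[0,0,5,0,-0.2]]]' 15
```

```text
time: 25.0
ee_pos: [0.5092, -0.3713, 0.026]
eef_rot: [0.921, 0.334, 0.108, -0.17]
ft_force: [-0.2, -0.4, 0.2]
width: 0.0346
grip_force: 0.0
time: 25.3
ee_pos: [0.5093, -0.3696, 0.0208]
eef_rot: [0.921, 0.333, 0.108, -0.17]
ft_force: [-0.7, -0.2, -0.4]
width: 0.0348
grip_force: 0.0
```

```bash
python3 -m crank '[[[0,0,3,0,-0.2],[0,0,4,0,-1],[0,0,4,0,-1],[0,0,4,0,-1],[0,0,4,0,-1],[0,0,4,0,-1]]]' 15; python3 st.py; python3 pk.py
```

```text
time: 25.9
ee_pos: [0.5095, -0.3675, 0.0167]
eef_rot: [0.921, 0.333, 0.108, -0.171]
ft_force: [-1.0, 0.8, 0.8]
width: 0.017
grip_force: 15.0
[ 0.42  0.71  0.49  1.46 -0.65  1.36  0.22] [ 0.509 -0.368  0.017] [-1.   0.8  0.8]
[[ 0.754  0.651  0.085]
 [ 0.577 -0.719  0.386]
 [ 0.312 -0.243 -0.918]]
-0.13 [  -3.2    1.6 -154.6]
-0.03 [ -3.2   1.6 -54.6]
0.01 [ -3.2   1.6 -14.6]
0.024 [-3.2  1.6 -0.6]
turn -0.39607720718088746
```

Width of 17 mm on a 20 mm handle means it's gripped above the axis. I'll reopen and go 5 mm deeper.

```bash
python3 -m crank '[[[0,0,0,0,-0.35],[0,0,0,0,-0.35],[0,0,3,0,-0.35],[0,0,6,0,-0.35],[0,0,6,0,-1],[0,0,6,0,-1],[0,0,6,0,-1],[0,0,6,0,-1]]]' 15; python3 st.py
```

```text
time: 26.7
ee_pos: [0.5099, -0.3651, 0.011]
eef_rot: [0.921, 0.333, 0.108, -0.171]
ft_force: [-0.3, -0.8, -0.5]
width: 0.0184
grip_force: 15.0
[ 0.42  0.72  0.49  1.46 -0.66  1.35  0.22] [ 0.51  -0.365  0.011] [-0.3 -0.8 -0.5]
[[ 0.754  0.651  0.084]
 [ 0.577 -0.719  0.386]
 [ 0.312 -0.243 -0.918]]
```

```bash
python3 -m crank '[[[10,-8,-28,0,-1],[25,-20,-73,0,-1],[25,-20,-73,0,-1],[25,-20,-73,0,-1]]]' 25; python3 st.py; cat > pl.py <<'E'
from m import *
from scipy.optimize import brentq
s=r.read_state();M=R.from_quat(s['eef_rot']).as_matrix();p=s['ee_pos']
u=np.array([.737,.676,0])  # turner x now (flat)
n=np.array([0,0,1.])
rot=lambda a:R.from_rotvec(np.radians(a)*M[:,2])
az=lambda a:np.degrees(np.arctan2(*rot(a).apply(u)[1::-1]))
a=brentq(lambda a:az(a)+3.1,0,80);Rt=rot(a)
print("turn",a,"turner x",Rt.apply(u).round(3),"n",Rt.apply(n).round(3),"tool y",Rt.apply(M[:,1]).round(3))
b=.0294
for cz in(.13,.075,.045,.030,.016):
    q=np.array([.519,-.0996,cz])+b*M[:,2];print(cz,(M.T@(q-p)*1e3).round(1))
E
python3 pl.py; python3 - <<'E'
from m import *
w=r.camera("wrist");im=w["image"]
s=r.read_state();p=s["ee_pos"];M=R.from_quat(s["eef_rot"]).as_matrix()
u=np.array([.737,.676,0]);v=np.array([.676,-.737,0]);c=p-.0294*M[:,2]
for a,dz in((.03,0),(.07,-.008),(.10,-.008),(.13,-.008),(.142,-.008),(.16,-.008)):
  t=np.arange(-40,41,4);px=proj(w,[c+a*u+k/1e3*v+[0,0,dz] for k in t]);print(a,px[10].round(0),[int(im[int(round(y)),int(round(x))].mean()) if 0<=x<511.4 and 0<=y<383.4 else -1 for x,y in px])
E
```

```text
time: 27.1
ee_pos: [0.5101, -0.3652, 0.0919]
eef_rot: [0.921, 0.334, 0.108, -0.17]
ft_force: [0.0, 0.8, -2.5]
width: 0.0185
grip_force: 25.0
[ 0.4   0.63  0.52  1.41 -0.62  1.47  0.16] [ 0.51  -0.365  0.092] [ 0.   0.8 -2.5]
[[ 0.754  0.651  0.086]
 [ 0.578 -0.72   0.385]
 [ 0.313 -0.24  -0.919]]
turn 50.80736063833663 turner x [ 0.957 -0.052 -0.284] n [ 0.269 -0.197  0.943] tool y [-0.173 -0.903 -0.394]
0.13 [ 172.1 -194.5   97.4]
0.075 [ 154.9 -181.3  147.9]
0.045 [ 145.5 -174.1  175.5]
0.03 [ 140.8 -170.5  189.3]
0.016 [ 136.4 -167.1  202.1]
0.03 [255. 191.] [71, 69, 73, 71, 70, 75, 80, 77, 94, 121, 190, 126, 101, 53, 80, 80, 80, 74, 76, 78, 78]
0.07 [258. 130.] [76, 78, 133, 168, 168, 170, 170, 172, 173, 174, 176, 177, 180, 181, 180, 179, 186, 182, 137, 81, 77]
0.1 [257.  85.] [151, 136, 136, 167, 156, 102, 167, 167, 104, 166, 168, 108, 105, 174, 173, 105, 179, 173, 140, 80, 73]
0.13 [257.  40.] [150, 145, 152, 166, 106, 101, 166, 165, 101, 131, 166, 102, 100, 167, 108, 100, 172, 164, 143, 79, 77]
0.142 [257.  23.] [146, 144, 152, 165, 166, 169, 166, 164, 163, 165, 165, 165, 166, 168, 166, 163, 170, 161, 136, 79, 80]
0.16 [257.  -4.] [82, 84, 145, 147, 149, 145, 145, -1, -1, -1, -1, -1, -1, -1, -1, -1, -1, -1, -1, -1, -1]
```

The turner is held flat, with the blade centred. I'll turn it +51° and carry it over the wide bay. The blade comes down first, about 16°, and I'll lower it slowly.

```bash
python3 -m crank '[[[172,-194,97,51,-1],[172,-194,97,51,-1],[172,-194,97,51,-1],[172,-194,97,51,-1],[172,-194,97,51,-1],[172,-194,97,51,-1],[172,-194,97,51,-1],[172,-194,97,51,-1]]]' 25; python3 st.py; cat > pc.py <<'E'
from m import *
s=r.read_state();M=R.from_quat(s['eef_rot']).as_matrix();p=s['ee_pos'];c=p-.0294*M[:,2]
print("c",c.round(4),s["ft_force"].round(1))
for cz in(.075,.060,.05,.04,.03,.02):
    print(cz,(M.T@(np.array([.519,-.0996,cz])-c)*1e3).round(1))
E
python3 pc.py
```

```text
time: 27.95
ee_pos: [0.5207, -0.0875, 0.1015]
eef_rot: [0.975, -0.094, 0.023, -0.2]
ft_force: [-0.6, -0.5, -0.7]
width: 0.0182
grip_force: 25.0
[-0.16  0.29  0.61  1.86 -0.6   1.22 -1.07] [ 0.521 -0.088  0.102] [-0.6 -0.5 -0.7]
[[ 0.981 -0.174  0.083]
 [-0.193 -0.902  0.386]
 [ 0.007 -0.395 -0.919]]
c [ 0.5182 -0.0989  0.1285] [-0.6 -0.5 -0.7]
0.075 [ 0.5 21.7 49. ]
0.06 [ 0.4 27.6 62.7]
0.05 [ 0.3 31.6 71.9]
0.04 [ 0.2 35.5 81.1]
0.03 [ 0.2 39.5 90.3]
0.02 [ 0.1 43.4 99.5]
```

```bash
python3 -m crank '[[[0,12,25,0,-1],[0,22,49,0,-1],[0,26,60,0,-1],[0,26,60,0,-1]]]' 8; python3 -m crank '[[[0,2,4,0,-1],[0,4,8,0,-1],[0,6,12,0,-1],[0,6,12,0,-1]]]' 8; python3 pc.py
```

```text
time: 28.35
ee_pos: [0.5204, -0.0893, 0.0353]
eef_rot: [0.975, -0.096, 0.022, -0.2]
ft_force: [-0.3, -0.3, -0.7]
width: 0.0186
grip_force: 8.0
time: 28.75
ee_pos: [0.5218, -0.0893, 0.0236]
eef_rot: [0.975, -0.095, 0.024, -0.2]
ft_force: [0.1, -0.1, -1.2]
width: 0.019
grip_force: 8.0
c [ 0.5193 -0.1007  0.0506] [ 0.1 -0.1 -1.2]
0.075 [ -0.3 -10.6 -22. ]
0.06 [-0.4 -4.6 -8.3]
0.05 [-0.5 -0.7  0.9]
0.04 [-0.6  3.3 10.1]
0.03 [-0.6  7.2 19.3]
0.02 [-0.7 11.2 28.5]
```

```bash
python3 -m crank '[[[0,2,5,0,-1],[0,4,10,0,-1],[0,6,14,0,-1],[0,7,19,0,-1],[0,7,19,0,-1]]]' 6; python3 - <<'E'
from m import *
exec(open("pc.py").read())
# look from the top camera: turner pixels in the bay
w=r.camera("top");cv2.imwrite("pics/top7.png",w["image"][...,::-1])
E
```

```text
time: 29.25
ee_pos: [0.5218, -0.0878, 0.0027]
eef_rot: [0.975, -0.095, 0.023, -0.201]
ft_force: [-0.7, 0.5, -1.0]
width: 0.0186
grip_force: 6.0
c [ 0.5193 -0.0992  0.0297] [-0.7  0.5 -1. ]
0.075 [  0.1 -17.5 -41.7]
0.06 [ -0.  -11.6 -28. ]
0.05 [ -0.1  -7.6 -18.8]
0.04 [-0.2 -3.6 -9.6]
0.03 [-0.2  0.3 -0.4]
0.02 [-0.3  4.3  8.8]
```

```bash
python3 -m crank '[[[0,2,4,0,-1],[0,4,8,0,-1],[0,4,8,0,-1]]]' 6; python3 -m crank '[[[0,1,3,0,-1],[0,1,3,0,-1]]]' 6; python3 pc.py
```

```text
time: 29.6
ee_pos: [0.5219, -0.0887, -0.006]
eef_rot: [0.975, -0.096, 0.023, -0.2]
ft_force: [0.2, 0.7, 0.3]
width: 0.0189
grip_force: 6.1
time: 29.8
ee_pos: [0.5222, -0.0885, -0.0088]
eef_rot: [0.975, -0.095, 0.024, -0.2]
ft_force: [0.1, -0.1, -1.3]
width: 0.0194
grip_force: 6.1
c [ 0.5197 -0.0998  0.0182] [ 0.1 -0.1 -1.3]
0.075 [ -0.3 -22.5 -52.2]
0.06 [ -0.4 -16.6 -38.4]
0.05 [ -0.5 -12.6 -29.2]
0.04 [ -0.6  -8.7 -20. ]
0.03 [ -0.7  -4.7 -10.8]
0.02 [-0.7 -0.8 -1.6]
```

```bash
python3 -m crank '[[[0,1,2.5,0,-1],[0,1,2.5,0,-1]]]' 6; python3 -m crank '[[[0,0,0,0,-0.55],[0,0,0,0,-0.5],[0,0,0,0,-0.46],[0,0,0,0,-0.42],[0,0,0,0,-0.38],[0,0,0,0,-0.34],[0,0,0,0,-0.3],[0,0,0,0,-0.3]]]'; python3 - <<'E'
from m import *
exec(open("pc.py").read())
w=r.camera("wrist");im=w["image"];ex=np.array([.9985,-.054,0]);ey=np.array([.054,.9985,0]);B=np.array([.5454,-.101,.006])
for a,z in((-.10,.02),(-.06,.02),(.04,.003),(.075,.003),(.112,.003),(.126,.0)):
  t=np.arange(-44,45,4);px=proj(w,[B+a*ex+k/1e3*ey+[0,0,z] for k in t]);print(a,px[11].round(0),[int(im[int(round(y)),int(round(x))].mean()) if 0<=x<511.4 and 0<=y<383.4 else -1 for x,y in px])
E
```

```text
time: 30.0
ee_pos: [0.5225, -0.0882, -0.0112]
eef_rot: [0.975, -0.095, 0.024, -0.201]
ft_force: [0.8, 1.5, 0.8]
width: 0.0193
grip_force: 6.0
time: 30.8
ee_pos: [0.5226, -0.0872, -0.0106]
eef_rot: [0.975, -0.095, 0.024, -0.201]
ft_force: [-0.2, 3.5, 7.0]
width: 0.0301
grip_force: 3.5
c [ 0.5201 -0.0986  0.0164] [-0.2  3.5  7. ]
0.075 [ -0.4 -22.2 -54.3]
0.06 [ -0.5 -16.2 -40.5]
0.05 [ -0.6 -12.3 -31.3]
0.04 [ -0.7  -8.3 -22.1]
0.03 [ -0.8  -4.3 -13. ]
0.02 [-0.9 -0.3 -3.8]
-0.1 [268. 356.] [10, 9, 12, 10, 10, 12, 13, 11, 11, 11, 13, 23, 26, 26, 22, 22, 23, 21, 22, 23, 22, 22, 23]
-0.06 [260. 299.] [59, 58, 47, 24, 19, 65, 96, 96, 82, 77, 82, 83, 76, 69, 152, 151, 151, 144, 31, 30, 20, 19, 22]
0.04 [251. 129.] [77, 142, 116, 151, 154, 150, 151, 155, 151, 151, 123, 126, 149, 148, 147, 150, 147, 146, 142, 157, 153, 92, 77]
0.075 [242.  65.] [75, 142, 148, 147, 92, 89, 151, 122, 89, 145, 145, 87, 87, 143, 86, 87, 144, 145, 156, 157, 154, 80, 76]
0.112 [233.  -9.] [-1, -1, -1, -1, -1, -1, -1, -1, -1, -1, -1, -1, -1, -1, -1, -1, 143, 152, 155, 155, 154, 79, 74]
0.126 [231. -37.] [-1, -1, -1, -1, -1, -1, -1, -1, -1, -1, -1, -1, -1, -1, -1, -1, -1, -1, -1, -1, -1, -1, -1]
```

Laid down and released. Retreating along the tool axis, then I'll check.

```bash
python3 -m crank '[[[0,0,-6,0,-0.3],[0,0,-14,0,-0.3],[0,0,-26,0,-0.3],[0,0,-45,0,-0.3],[0,0,-80,0,-0.3],[0,0,-130,0,-0.3],[-60,60,-200,0,-0.3],[-110,110,-240,0,-0.3],[-110,150,-260,0,-0.3],[-110,150,-260,0,-0.3]]]'; python3 st.py; python3 - <<'E'
from m import *
w=r.camera("top");im=w["image"];cv2.imwrite("pics/top8.png",im[...,::-1])
sc=r.camera("scene");cv2.imwrite("pics/sc8.png",sc["image"][...,::-1])
ex=np.array([.9985,-.054,0]);ey=np.array([.054,.9985,0]);B=np.array([.5454,-.101,.006])
for n,c in(("top",w),("scene",sc)):
 im=c["image"]
 for a,z in((-.125,0),(-.115,.01),(-.09,.01),(-.05,.01),(-.01,.01),(.015,.006),(.04,.003),(.075,.003),(.11,.003),(.125,0)):
  t=np.arange(-44,45,4);px=proj(c,[B+a*ex+k/1e3*ey+[0,0,z] for k in t])
  print(n,a,px[11].round(0),[int(im[int(round(y)),int(round(x)),2]) for x,y in px])
E
```

```text
time: 31.85
ee_pos: [0.3807, -0.2819, 0.1631]
eef_rot: [0.975, -0.096, 0.025, -0.2]
ft_force: [0.1, -0.4, -0.1]
width: 0.0301
grip_force: 0.0
[ 0.14  0.26  0.78  1.77 -0.49  1.48 -0.72] [ 0.381 -0.282  0.163] [ 0.1 -0.4 -0.1]
[[ 0.98  -0.177  0.087]
 [-0.196 -0.902  0.386]
 [ 0.01  -0.395 -0.919]]
top -0.125 [282. 200.] [62, 64, 83, 80, 82, 85, 87, 87, 89, 90, 87, 88, 91, 92, 94, 93, 89, 86, 84, 86, 86, 68, 52]
top -0.115 [282. 197.] [63, 67, 83, 80, 82, 83, 89, 89, 89, 89, 67, 47, 47, 47, 44, 77, 86, 86, 83, 84, 82, 66, 53]
top -0.09 [282. 189.] [84, 79, 83, 81, 83, 86, 89, 88, 89, 87, 70, 62, 63, 61, 54, 85, 88, 87, 86, 86, 81, 66, 51]
top -0.05 [283. 177.] [60, 68, 84, 83, 84, 87, 89, 88, 84, 64, 53, 63, 65, 52, 72, 92, 90, 87, 86, 86, 85, 77, 82]
top -0.01 [283. 165.] [71, 73, 84, 83, 84, 88, 88, 89, 88, 72, 63, 65, 59, 54, 92, 92, 89, 89, 87, 87, 84, 67, 56]
top 0.015 [283. 158.] [66, 69, 84, 83, 84, 86, 89, 90, 90, 91, 111, 109, 84, 91, 91, 90, 90, 89, 88, 87, 85, 67, 55]
top 0.04 [283. 150.] [72, 71, 107, 132, 133, 133, 133, 134, 134, 122, 106, 130, 135, 132, 134, 136, 136, 13
[... 997 characters left out ...]
 72, 113, 107, 112, 109, 98, 88, 73, 38]
scene 0.015 [230. 202.] [49, 67, 103, 100, 106, 104, 109, 109, 109, 139, 125, 72, 91, 113, 112, 113, 110, 109, 108, 95, 88, 50, 49]
scene 0.04 [225. 207.] [46, 70, 122, 129, 128, 128, 130, 128, 131, 124, 112, 128, 126, 130, 133, 134, 132, 124, 93, 87, 70, 48, 38]
scene 0.075 [217. 213.] [40, 92, 126, 110, 84, 100, 106, 83, 91, 125, 86, 78, 108, 107, 79, 99, 133, 115, 105, 94, 80, 43, 55]
scene 0.11 [208. 220.] [81, 110, 130, 111, 136, 131, 120, 108, 130, 125, 115, 110, 131, 119, 105, 132, 118, 108, 108, 95, 73, 40, 54]
scene 0.125 [205. 223.] [75, 101, 106, 105, 103, 112, 113, 113, 113, 111, 106, 109, 112, 109, 108, 113, 111, 114, 105, 73, 56, 40, 51]
```

```bash
cat > edge.py <<'E'
from m import *
ex=np.array([.9985,-.054,0]);ey=np.array([.054,.9985,0]);B=np.array([.5454,-.101,.006])
for n in("top","scene"):
 c=r.camera(n);f_=c["image"].astype(np.float32);sat=(f_[...,0]-f_[...,2])  # wood: large, steel: small
 def samp(P): px=proj(c,P).astype(np.float32);return cv2.remap(sat,px[None,:,0],px[None,:,1],cv2.INTER_LINEAR)[0]
 a=np.arange(.095,.137,.002)
 print(n,"front",[(k,samp([B+x*ex+k/1e3*ey+[0,0,.003] for x in a]).astype(int).tolist()) for k in(-30,-15,0,15,22)])
 k=np.arange(-46,47,3)
 for x in(.045,.105): print(n,"side",x,samp([B+x*ex+q/1e3*ey+[0,0,.003] for q in k]).astype(int).tolist())
E
python3 edge.py
```

```text
top front [(-30, [17, 17, 17, 17, 16, 16, 16, 18, 20, 21, 23, 27, 40, 57, 78, 91, 91, 90, 90, 87, 81, 65]), (-15, [13, 13, 13, 13, 12, 12, 12, 15, 18, 20, 20, 20, 31, 46, 71, 84, 85, 85, 85, 86, 85, 80]), (0, [10, 10, 10, 10, 10, 9, 9, 9, 12, 16, 19, 21, 28, 40, 61, 75, 86, 88, 88, 88, 85, 81]), (15, [15, 15, 15, 15, 15, 15, 15, 16, 17, 19, 20, 22, 23, 32, 47, 68, 87, 87, 88, 87, 84, 80]), (22, [24, 25, 26, 28, 30, 31, 32, 34, 32, 29, 29, 28, 29, 33, 41, 65, 86, 85, 85, 86, 83, 79])]
top side 0.045 [66, 87, 83, 65, 38, 21, 22, 22, 22, 22, 23, 22, 22, 22, 22, 22, 22, 22, 22, 22, 22, 22, 22, 20, 25, 51, 86, 89, 90, 88, 92]
top side 0.105 [69, 87, 43, 21, 21, 18, 13, 15, 20, 19, 14, 10, 18, 22, 19, 11, 14, 20, 20, 15, 13, 19, 24, 35, 70, 84, 86, 86, 85, 85, 89]
scene front [(-30, [10, 9, 9, 9, 9, 11, 14, 16, 17, 18, 23, 36, 56, 81, 99, 105, 106, 106, 104, 102, 98, 87]), (-15, [11, 11, 12, 12, 12, 12, 13, 16, 18, 20, 23, 33, 50, 77, 98, 107, 108, 106, 104, 102, 100, 90]), (0, [11, 12, 12, 12, 12, 14, 14, 16, 17, 18, 18, 21, 31, 55, 82, 102, 107, 105, 101, 99, 98, 90]), (15, [13, 14, 15, 15, 15, 16, 16, 17, 18, 18, 17, 18, 26, 41, 71, 97, 104, 107, 107, 106, 102, 93]), (22, [43, 43, 41, 42, 43, 48, 54, 52, 51, 50, 49, 52, 54, 72, 92, 104, 108, 110, 108, 106, 103, 92])]
scene side 0.045 [50, 63, 71, 55, 33, 20, 19, 20, 22, 22, 22, 21, 22, 20, 20, 20, 20, 19, 19, 20, 19, 19, 18, 21, 42, 78, 96, 95, 69, 50, 50]
scene side 0.105 [39, 30, 23, 19, 15, 11, 14, 18, 18, 13, 10, 15, 19, 15, 12, 13, 17, 18, 13, 12, 14, 19, 28, 63, 102, 107, 103, 87, 61, 46, 49]
```

Top and scene views agree to within 2 mm on every blade edge I could compare. The turner lies flat inside the bay with its handle the same way round as the brush's, and the arm is clear. Handing in.

```bash
python3 -c "
from bench import r
print(r.read_state()['time'],r.close_job())"
```

```text
the job is handed in; nothing more can be done
32.05 None
```

The job is handed in at 32 s: the right-hand heat control matches the left (knob tops measured 140.2 mm apart, 140 wanted), and the turner lies flat in the wide compartment, handle the same way round as the brush's but about 5° askew with one blade corner at or very near the outer wall; the result of the judging was not shown.

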